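# Load the board caddy and lock its carrying handle at the mark

## Robot

A 6-joint arm with a two-finger parallel gripper is mounted at the origin on a cart in front of the work surface, level with it; the furniture and walls round the work are solid. World frame = base frame: x ahead of the robot, y to its left, z up, the work surface at z = 0. Lengths are in mm, angles in rad, forces in N, time in s.
With the tool pointing down it reaches from about 275 to 1000 mm from the base axis. Payload 8.4 kg.
Tool frame: the origin (TCP) lies at the very end of the fingers, on their centre line; the grasp point (between the pads) lies 19 mm behind it (r.pinch_z is the distance from the TCP to the grasp point, in mm); z points along the fingers, y is the line along which they close (so a half turn about z gives the same grasp; the last joint's range is limited). The gripper opens to 85 mm and grips with 20 to 120 N. Pads are 22 mm wide; open, the fingers measure 114 mm over their backs; the gripper's body (76 mm by 85 mm) begins 54 mm behind the grasp point. The pads swing forward as they close: fully open they stand 13 mm farther back than shut.
Start: joints at [-1.232, 0.353, 1.633, -0, 1.155, -0.002], TCP at [208.899, -589.058, 231.281] pointing down, gripper open.
Joint ranges: [-2.63, 2.63], [-0.92, 2.1], [0.06, 2.66], [-1.3, 4.44], [0, 2.69], [-3.02, 3.02]. Speed limits (rad/s): [2.22, 2.22, 2.79, 3.14, 3.14, 3.14].

## Interface

Orientations are given as [roll, pitch, yaw] about the fixed x, y, z axes, in that order (R = Rz(yaw) Ry(pitch) Rx(roll)).
In Python, from rig import r gives the robot as it stands.
- The arm moves only by the tool carry_out, never from a script. Its argument "series" is a list of rows, each a list of 7 numbers: the turn, a rotation vector about the tool's x, y, z as a fraction of full scale, then the shift along the tool's x, y, z as a fraction of full scale, then the gripper command: -1 is fully open, 1 is shut, values between are in proportion. A call has 1 to 8 rows; each row is the pose to reach, as a shift and turn from the pose commanded when the call began, along the tool's axes at that moment, turning the shorter way round; what a row does not reach only later rows make up. Full scale, the value 1, is 0.25 m for a shift and pi rad for a turn. A row lasts 1/8 s, in which the tool goes at most 62.5 mm and 10.7 degrees, less where a joint would pass 70% of its speed; a pose out of reach is approached as far as the arm can. A call with a number of a shift or a turn outside -1 to 1 is refused whole. A call with a gripper value outside its range is refused whole. The fingers move at their own pace and stop on an object; "force" is the grip in N (left out, the last holds). Time passes only in rows, so rows that repeat a pose let the fingers close. It gives the time, the measured TCP pose, the force, the opening and the grip force at its end, in the units of the state.
- r.sense(): the state, without advancing time (a new reading comes with each control period).
- r.grab_frame(name): name is "side" or "top" or "wrist"; returns the picture (420x560x3 uint8, red, green, blue); there is no depth.
- r.get_calibration(name): a dict with "K" (3x3 intrinsics, pixels), "distortion" ([k1, k2, p1, p2, k3] as OpenCV has them; the pictures are not rectified), "pose" (4x4, takes a point from camera to world coordinates). Camera axes: x right, y up, looking along -z (the intrinsics and any distortion apply to the point x, -y, -z); pixel columns grow to the right and rows downward; lengths in mm; the calibration is good to about 2 mm. A picture is of the moment at which its call begins: read the wrist's pose just before it. get_calibration takes no time and is no camera call; for the wrist camera it gives the pose at the moment of the call.
- r.sign_off(): hands the job in; it is judged then, once.
Trained networks look in the newest picture that a camera, given by its name, has taken for a name from the list of things; names that differ only in an ending like _2 or _b are one class to them, and where a whole thing is asked for, a point or a joint stands for the part that bears it (a point fixed in the world has none). Each returns a list of dicts, best first, with "score" (0 to 1); they miss things now and then, are a little off and sometimes report something else, mostly with a low value. They report only what shows in the picture. A call takes as long as a camera call.
- r.silhouettes(camera, label): "region" (420x560 bool, what is visible of it) and "position" ([row, column] in pixels, amid what is visible of it).
The state is a dict: "clock": time; "qpos": joint angles; "qvel": joint speeds; "joint_efforts": joint torques, N m; "eef_pos": TCP position; "tcp_rot": TCP orientation; "contact_force": force on the tool from outside, world axes, zero at the start; "wrist_torque": the same for the moment, N m; "opening": opening from 0.0 (shut) to 1.0 (fully open); "grasp_force": force on a finger pad.
Only numpy, scipy, OpenCV 4.12 (cv2) and the standard library are available. Lean on these libraries where they do the work, as an engineer would, in place of code of your own. Each camera call takes 0.05 s, during which the arm holds its last target. There are 200 camera calls.

## Task

Take the pale breakfast board out of its grey rest and stand it on edge, fully down, in the empty slot of the wooden caddy, and let it go. Then pull the caddy's telescoping handle up by its black knob until the lower edge of the red band on the steel leg is level with the top of the collar, and, keeping hold of the knob at that height, turn your hand about the leg so that the side of a finger sweeps the red cam lever round against its grey steel stop arm (closed). Finish while still holding the knob with the leg at its mark and the lever closed; leave the dark board and the things round about where they are.

Things in the scene. Friction and masses are not known exactly. Their poses are not given: they have to be found in the camera images.
- board_pale: pale wooden breakfast board, 120 x 12 x 100 mm, 0.11 kg, loose, at first standing on edge in the groove of the grey rest. Origin: middle of its lower edge; x along its 120 mm length, y through its 12 mm thickness, z up to the top edge at 100 mm. The upper 65 mm stand free above the rest's ribs, the upper 58 mm once in the caddy: grip it there, near the top, across the thickness.
- caddy: wooden tray, 150 (x) x 225 (y) x 12 mm, fixed. Origin: underside, on the surface; the tray spans y -90 to +135 mm. Two slots run along its x, each between two steel ribs 130 mm long, 16 mm apart, standing 34 mm over the tray and then flaring outward for 8 mm more: the empty slot at y = +60 mm, the other, with the dark board, at y = +105 mm; the space between the two slots is filled with wood to 52 mm above the surface. The handle's sleeve stands at x = 0, y = -55 mm.
- slot_floor (a point): middle of the floor of the empty slot, on the tray's top (12 mm above the surface); axes as the caddy's. The board's origin comes here, either way round.
- board_dark: dark board, same size and axes as the pale one, loose in the caddy's other slot; leave it.
- collar_top (a point): centre of the top face of the aluminium collar (30 mm diameter) on the fixed sleeve, 88 mm above the surface; axes as the caddy's.
- band_edge (a point): lower edge of the 6 mm high red band on the steel leg (16 mm diameter), on the leg's axis. It starts 35 mm below collar_top, hidden in the sleeve; at the mark it is level with collar_top.
- leg (a joint): height of the leg, m: 0 all the way down, 0.035 at the mark, 0.06 fully out. The leg slides straight up; leg and knob weigh 0.22 kg and slide down again when let go, whether the lever is closed or not.
- knob_center (a point): centre of the black round knob on top of the leg: 32 mm diameter, 32 mm high, spinning freely about the vertical leg, so it can be gripped at any yaw and turned while held. 119 mm above the surface when the leg is down, 154 mm at the mark.
- lever (a joint): angle of the red cam lever about the leg's axis, rad: 0 closed (at a hard stop, a small steel arm on the sleeve; the lever then points to the caddy's -y), up to 1.0 open. It opens clockwise seen from above, that is from the caddy's -y towards its -x, and is closed by pushing it counterclockwise. It stays where it is left; friction 0.06 N m. It does not move with the leg's height.
- paddle (a point): middle of the lever's upright paddle, 41 mm from the leg's axis. The paddle is 6 mm thick and spans 24 to 58 mm from the axis and 75 to 155 mm above the surface, beside a finger that holds the raised knob; a finger some 22 mm wide on the knob meets it about 0.6 rad before it points the paddle's way, so take the knob with the fingers about 1 rad clear of the paddle, on its clockwise side. The lever's x, y axes are the caddy's when it is closed (paddle on its -y).
- rest: grey plastic rest, 130 (x) x 60 (y) mm, fixed; its groove runs along x between ribs 16 mm apart, floor 12 mm and rib tops 44 mm above the surface. Origin: middle of its underside.
- honey_jar: honey jar with a black lid, 57 mm wide, 85 mm high; bystander behind the work.
- tea_box: light green tea box, 58 x 102 x 111 mm; bystander behind the caddy.
- mug_blue: small blue mug, 59 x 83 x 55 mm; bystander.
- mug_cream: small cream mug, 63 x 88 x 50 mm; bystander.
- jam_jar: red jam jar with a black lid, 64 mm wide, 88 mm high; bystander.

How it is judged:
By the outcome, as a careful person would: the job done as asked, in the order asked, and still so for the second after the job is handed in, while the arm keeps its last pose, push and grip.
It also fails if it takes over 54 s, if anything falls off the work surface, if the arm or the gripper's body presses on something with over 40 N, if the wrist force passes 120 N, or if a joint passes its speed limit or range.

## Working session

There is one attempt and no reset: what is moved stays moved. The work goes in short steps, Python scripts to look and compute and a tool call to move; the robot and the scene stay as the last step left them, time stands still between calls to the robot, and variables do not carry over. Pictures are saved under pics/ and viewed, at most 10 in all, crops included, and the job is handed in when it is done.

Besides the shell and the picture viewer there is one more tool, called after "Call:" by a JSON object that holds its "method" and its "body". carry_out: Moves the arm, as the interface text tells. Its arguments: {"type":"object","properties":{"series":{"type":"array"},"force":{"type":"number"}},"required":["series"]}

```bash
mkdir -p pics; ls; python3 - <<'E'
from rig import r
import cv2,numpy as np
s=r.sense();print({k:np.round(v,3).tolist() for k,v in s.items()}, r.pinch_z)
ims=[]
for c in("top","side"):
    im=r.grab_frame(c);ims.append(im)
    k=r.get_calibration(c);print(c,np.round(k["K"],1).tolist(),k["distortion"],np.round(k["pose"],3).tolist())
    for l in("board_pale","caddy","rest","board_dark","knob_center","paddle","collar_top"):
        try:
            d=r.silhouettes(c,l);print(l,[(round(float(x["score"]),2),np.round(x["position"]).tolist(),int(x["region"].sum())) for x in d[:3]])
        except Exception as e: print(l,e)
    cv2.imwrite(f"pics/{c}0.png",im[:,:,::-1])
E
```

```text
pics
{'clock': 0.0, 'qpos': [-1.232, 0.354, 1.634, -0.0, 1.155, -0.002], 'qvel': [0.001, -0.0, -0.001, 0.002, 0.0, -0.0], 'joint_efforts': [0.003, -60.525, -34.207, 0.0, 0.009, 0.0], 'eef_pos': [208.729, -588.595, 230.535], 'tcp_rot': [-3.14, 0.0, 0.341], 'contact_force': [-0.33, -0.404, -0.266], 'wrist_torque': [0.068, 0.028, 0.016], 'grasp_force': 0.0, 'opening': 0.996} 18.700000000000003
top [[531.8, 0.0, 287.8], [0.0, 531.8, 225.8], [0.0, 0.0, 1.0]] [-0.13624693  0.          0.          0.          0.        ] [[0.028, 0.991, -0.128, 435.603], [-1.0, 0.029, 0.008, 13.78], [0.012, 0.128, 0.992, 1266.407], [0.0, 0.0, 0.0, 1.0]]
board_pale [(0.61, [281.0, 211.0], 517)]
caddy [(0.9, [287.0, 351.0], 5863)]
rest [(0.7, [284.0, 221.0], 780), (0.19, [286.0, 355.0], 5884)]
board_dark [(0.97, [292.0, 319.0], 443)]
knob_center []
paddle [(0.81, [289.0, 403.0], 274)]
collar_top [(0.94, [283.0, 356.0], 5731)]
side [[543.2, 0.0, 279.8], [0.0, 543.2, 213.4], [0.0, 0.0, 1.0]] [-0.00228266  0.          0.          0.          0.        ] [[-0.945, 0.206, -0.254, 207.269], [-0.327, -0.585, 0.742, 1099.897], [0.004, 0.784, 0.621, 1014.516], [0.0, 0.0, 0.0, 1.0]]
board_pale [(0.74, [272.0, 306.0], 1192)]
caddy [(0.71, [202.0, 339.0], 2252)]
rest [(0.7, [245.0, 271.0], 706), (0.58, [291.0, 307.0], 880)]
board_dark [(0.87, [213.0, 337.0], 906)]
knob_center [(0.42, [170.0, 340.0], 114)]
paddle [(0.65, [171.0, 346.0], 263)]
collar_top [(0.6, [203.0, 340.0], 2143)]
```

View pics/top0.png

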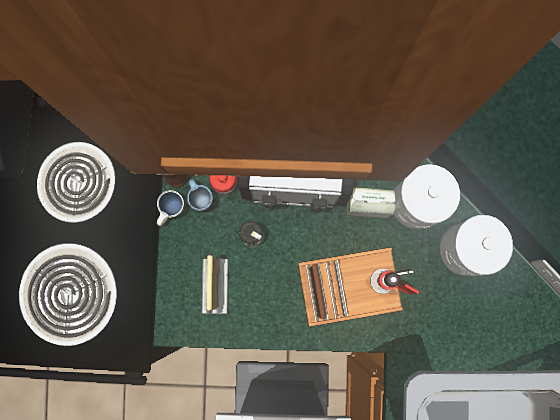

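View pics/side0.png

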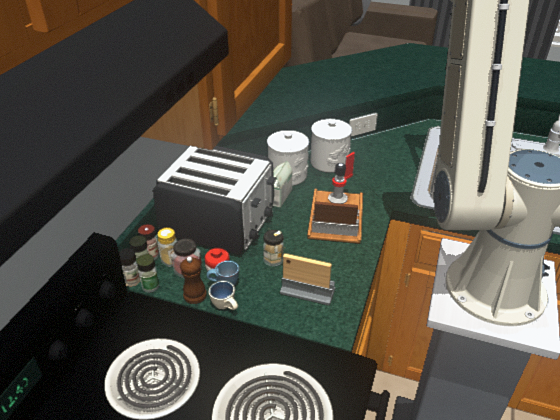

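The top view shows the caddy tray with corners at about (299,264), (391,249), (402,311) and (309,326), with the knob and red lever near (393,281). The rest and pale board are at about (213,285). The side view agrees: pale board at (306,270), knob at (340,168) and red paddle at (350,165). The caddy's -y side points right in the top image.

```bash
cat > h.py <<'E'
import numpy as np,cv2
from rig import r
def bp(cal,px,z):
    "pixels (col,row) -> world points on plane z"
    u=cv2.undistortPoints(np.array(px,float).reshape(-1,1,2),cal["K"],np.array(cal["distortion"]))[:,0]
    P=np.array(cal["pose"]);d=np.c_[u[:,0],-u[:,1],-np.ones(len(u))]@P[:3,:3].T
    return P[:3,3]+d*((z-P[2,3])/d[:,2])[:,None]
def proj(cal,X):
    P=np.array(cal["pose"]);c=(np.atleast_2d(X)-P[:3,3])@P[:3,:3]
    return cv2.projectPoints(c*[1,-1,-1],np.zeros(3),np.zeros(3),cal["K"],np.array(cal["distortion"]))[0][:,0]
def T(x,y,yaw):
    c,s=np.cos(yaw),np.sin(yaw)
    return lambda p:np.c_[np.atleast_2d(p)[:,:2]@np.array([[c,s],[-s,c]])+[x,y],np.atleast_2d(p)[:,2]]
E
python3 - <<'E'
from h import *
im=r.grab_frame("top");k=r.get_calibration("top")
def rect(m,z):
    ys,xs=np.nonzero(m);w=bp(k,np.c_[xs,ys],z)[:,:2]
    (c,s,a)=cv2.minAreaRect(w.astype(np.float32));return np.round(c,1),np.round(s,1),round(a,1)
for l,z in(("caddy",12),("rest",30),("board_pale",112),("board_dark",112),("paddle",155)):
    d=r.silhouettes("top",l)
    if d: print(l,rect(d[0]["region"],z),d[0]["score"])
hsv=cv2.cvtColor(im,cv2.COLOR_RGB2HSV)
m=((hsv[...,0]<20)&(hsv[...,1]>90)&(hsv[...,2]>80)).astype(np.uint8);m[:235]=0;m[340:]=0;m[:,:285]=0;m[:,405:]=0
m=cv2.morphologyEx(m,cv2.MORPH_OPEN,np.ones((3,3)));print("wood",rect(m,12))
print(bp(k,[(299,264),(391,249),(402,311),(309,326)],12).round())
print("knob",bp(k,[(393,281)],135))
big=cv2.resize(im[235:340,185:430],None,fx=3.2,fy=3.2,interpolation=cv2.INTER_CUBIC);cv2.imwrite("pics/topz.png",big[:,:,::-1])
E
```

```text
caddy (array([ 462.6, -168.1]), array([156. , 272.9]), 11.0) 0.76
rest (array([451.1, 170.5]), array([127.4,  60.4]), 2.2) 0.62
board_pale (array([456.4, 165.9]), array([123.2,  23.9]), 2.3) 0.81
board_dark (array([444.3, -63.3]), array([118.6,  18.1]), 10.6) 0.83
paddle (array([ 456.7, -228.4]), array([87.6, 33.5]), 61.7) 0.7
wood (array([ 459.9, -154.6]), array([150.8, 239.9]), 10.9)
[[ 508.  -26.   12.]
 [ 549. -244.   12.]
 [ 403. -272.   12.]
 [ 363.  -53.   12.]]
knob [[ 469.52819634 -223.62245109  135.        ]]
```

View pics/topz.png

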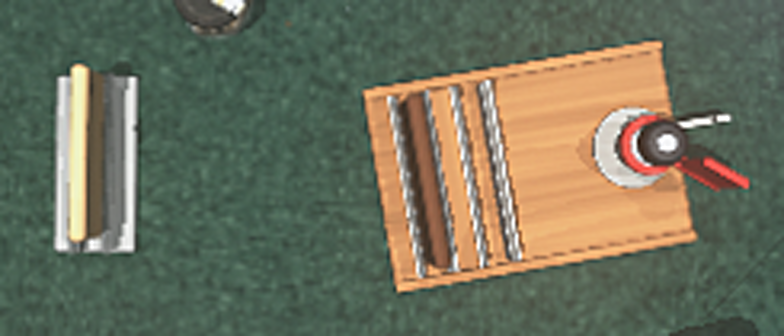

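```bash
cat >> h.py <<'E'
from scipy.spatial.transform import Rotation as Ro
def plan(x,y,z,yaw,cur=None):
    "shift/turn fractions from current TCP to tool-down pose"
    s=r.sense();p,a=np.array(s["eef_pos"]),s["tcp_rot"]
    R=Ro.from_euler("xyz",a);Rt=Ro.from_euler("xyz",[np.pi,0,yaw])
    t=(R.inv()*Rt).as_rotvec()/np.pi;sh=R.inv().apply(np.array([x,y,z])-p)/250
    print("t",s["clock"],"at",p.round(1),np.round(a,3),"turn",t.round(4),"shift",sh.round(4),"open",round(s["opening"],3),"F",np.round(s["contact_force"],1),"g",round(s["grasp_force"],1))
E
python3 - <<'E'
from h import *
k=r.get_calibration("wrist");R=Ro.from_euler("xyz",r.sense()["tcp_rot"]).as_matrix()
P=k["pose"];print("cam in tool",(R.T@(P[:3,3]-r.sense()["eef_pos"])).round(1),"axes\n",(R.T@P[:3,:3]).round(3),k["K"],k["distortion"])
t=r.get_calibration("top")
print("pale",bp(t,[(209.7,255.5),(209.1,310.2)],112).round(1))
plan(400,-200,300,0.18)
plan(400,-352,300,0.18)
E
```

```text
cam in tool [  72.5    0.2 -143. ] axes
 [[-0.001  0.957  0.29 ]
 [ 1.     0.     0.   ]
 [ 0.     0.29  -0.957]] [[373.64511426   0.         282.10718677]
 [  0.         373.64511426 210.47241804]
 [  0.           0.           1.        ]] [-0.08330998  0.          0.          0.          0.        ]
pale [[514.5 172.3 112. ]
 [396.4 168.6 112. ]]
t 1.1 at [ 208.9 -589.1  231.3] [-3.142  0.     0.341] turn [-0.      0.      0.0512] shift [ 1.2406 -1.2112 -0.2749] open 0.998 F [-0.1  0.   0.3] g 0.0
t 1.1 at [ 208.9 -589.1  231.3] [-3.142  0.     0.341] turn [-0.      0.      0.0512] shift [ 1.0374 -0.6381 -0.2749] open 0.998 F [-0.1  0.   0.3] g 0.0
```

Call:
{"method": "carry_out", "body": {"series": [[0,0,0.0512,0.81,-0.6,-0.275,-1],[0,0,0.0512,0.81,-0.6,-0.275,-1],[0,0,0.0512,0.81,-0.6,-0.275,-1],[0,0,0.0512,0.81,-0.6,-0.275,-1],[0,0,0.0512,0.81,-0.6,-0.275,-1],[0,0,0.0512,0.81,-0.6,-0.275,-1]]}}

```text
clock: 1.85
eef_pos: [350.0, -379.9, 300.3]
tcp_rot: [3.141, -0.0, 0.182]
contact_force: [-0.5, -0.6, 0.1]
opening: 1.002
grasp_force: 0.0
```

Call:
{"method": "carry_out", "body": {"series": [[0,0,0,0.7,-0.73,0,-1],[0,0,0,0.7,-0.73,0,-1],[0,0,0,0.7,-0.73,0,-1],[0,0,0,0.7,-0.73,0,-1],[0,0,0,0.7,-0.73,0,-1],[0,0,0,0.7,-0.73,0,-1],[0,0,0,0.7,-0.73,0,-1]]}}

```text
clock: 2.72
eef_pos: [488.3, -170.8, 299.7]
tcp_rot: [3.141, 0.001, 0.178]
contact_force: [0.2, 0.1, -0.6]
opening: 0.999
grasp_force: 0.0
```

```bash
python3 - <<'E'
from h import *
plan(490,-170,300,.18)
k=r.get_calibration("wrist");im=r.grab_frame("wrist");cv2.imwrite("pics/w1.png",im[:,:,::-1]);np.save("w1.npy",k["pose"])
plan(510,0,300,.08)
E
```

```text
t 2.725 at [ 488.3 -170.8  299.7] [3.141e+00 1.000e-03 1.780e-01] turn [ 0.      0.0003 -0.0007] shift [ 0.0072 -0.0021 -0.0012] open 0.999 F [ 0.2  0.1 -0.6] g 0.0
t 2.775 at [ 488.4 -170.8  299.8] [3.141e+00 1.000e-03 1.780e-01] turn [0.0001 0.0002 0.0311] shift [ 0.2059 -0.657  -0.0009] open 1.001 F [-0.1 -0.5  0.7] g 0.0
```

View pics/w1.png

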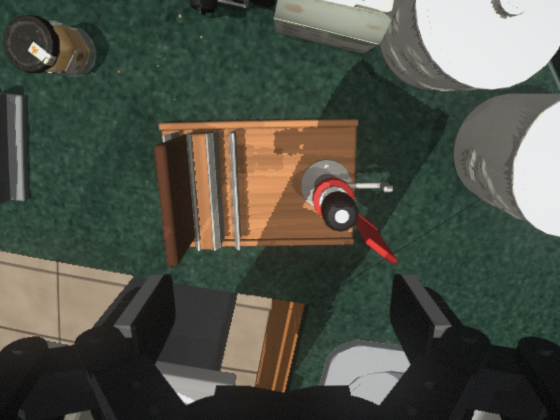

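```bash
python3 - <<'E'
from h import *
from scipy.optimize import least_squares
k=r.get_calibration("wrist");k["pose"]=np.load("w1.npy");t=r.get_calibration("top")
L=np.array([(75,-90,12),(-75,-90,12),(75,135,12.)])
W=np.array([(357.5,121),(354,245),(160,122.)])
Lt=np.array([(75,135,12),(75,-90,12),(-75,-90,12),(-75,135,12.)]);Wt=np.array([(299,264),(391,249),(402,311),(309,326.)])
f1=lambda p:proj(k,T(*p)(L))-W
f2=lambda p:proj(t,T(*p)(Lt))-Wt
p0=[460,-171,.183]
for n,f in(("wrist",f1),("top",f2)):
    s=least_squares(lambda p:f(p).ravel(),p0,x_scale=[1,1,.01]);print(n,s.x.round(3),f(s.x).round(1).tolist())
    p=s.x
    print(" slot",T(*p)([0,60,12]).round(1)," leg",T(*p)([0,-55,0]).round(1))
    if n=="wrist": q=p
im=cv2.imread("pics/w1.png")
for P in([[65,60,54],[-65,60,54]],[[65,52,46],[-65,52,46]],[[65,68,46],[-65,68,46]],[[75,-90,12],[-75,-90,12]],[[75,135,12],[75,-90,12]]):
    a=np.round(proj(k,T(*q)(P))).astype(int);cv2.line(im,tuple(map(int,a[0])),tuple(map(int,a[1])),(0,255,255),1)
an=[]
for a in np.linspace(0,6.28,24): an.append((16*np.cos(a),-55+16*np.sin(a),125))
for pt in proj(k,T(*q)(an)).astype(int): cv2.circle(im,tuple(map(int,pt)),1,(0,255,0),-1)
for o in(0,.6,.8):
  d=-np.pi/2-o
  P=[[24*np.cos(d),-55+24*np.sin(d),155],[58*np.cos(d),-55+58*np.sin(d),155]];a=np.round(proj(k,T(*q)(P))).astype(int);cv2.line(im,tuple(map(int,a[0])),tuple(map(int,a[1])),(255,255,0),1)
cv2.imwrite("pics/w1o.png",cv2.resize(im[90:290,140:420],None,fx=2.8,fy=2.8,interpolation=cv2.INTER_CUBIC))
E
```

```text
wrist [ 4.60341e+02 -1.73169e+02  1.85000e-01] [[0.9, -0.3], [-1.5, -0.8], [0.4, 0.8]]
 slot [[ 449.3 -114.2   12. ]]  leg [[ 470.5 -227.2    0. ]]
top [ 4.59919e+02 -1.70667e+02  1.84000e-01] [[-0.6, -0.6], [0.5, -0.4], [0.5, 0.1], [-0.5, 0.8]]
 slot [[ 448.9 -111.7   12. ]]  leg [[ 470.  -224.7    0. ]]
```

View pics/w1o.png

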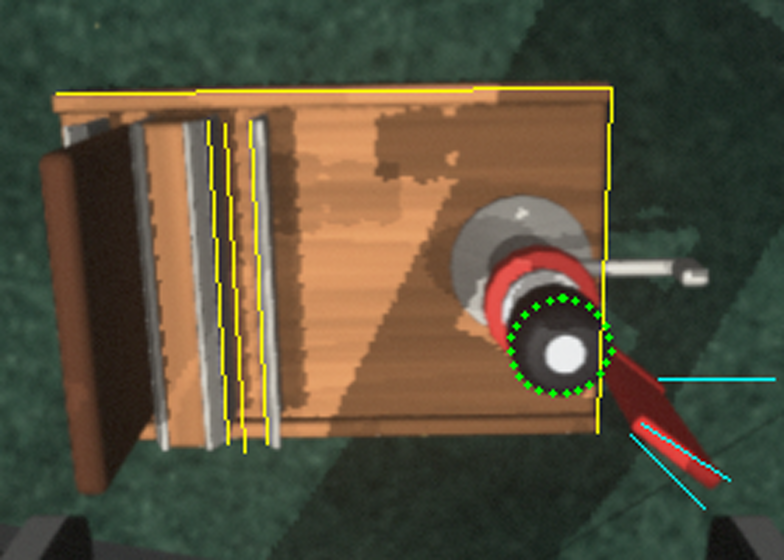

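Call:
{"method": "carry_out", "body": {"series": [[0,0,0.045,0.15,-0.7,0,-1],[0,0,0.045,0.15,-0.7,0,-1],[0,0,0.045,0.15,-0.7,0,-1],[0,0,0.045,0.15,-0.7,0,-1],[0,0,0.045,0.15,-0.7,0,-1]]}}

```text
clock: 3.4
eef_pos: [494.6, 8.8, 300.1]
tcp_rot: [3.141, -0.0, 0.038]
contact_force: [0.3, -0.0, -0.2]
opening: 1.005
grasp_force: 0.0
```

The overlay matches the picture: the ring fits on the knob, the slot lines lie along the rib edges, and the lever is at about 0.6 rad open. Next I look at the board in its rest.

Call:
{"method": "carry_out", "body": {"series": [[0,0,0,0,-0.65,0.16,-1],[0,0,0,0,-0.65,0.16,-1],[0,0,0,0,-0.65,0.16,-1],[0,0,0,0,-0.65,0.16,-1],[0,0,0,0,-0.65,0.16,-1]]}}

```text
clock: 4.03
eef_pos: [488.9, 170.5, 260.1]
tcp_rot: [3.141, 0.0, 0.037]
contact_force: [-0.1, 0.4, 0.3]
opening: 1.003
grasp_force: 0.0
```

```bash
python3 - <<'E'
from h import *
k=r.get_calibration("wrist");im=r.grab_frame("wrist");np.save("w2.npy",k["pose"]);cv2.imwrite("pics/w2.png",im[:,:,::-1])
for d in r.silhouettes("wrist","board_pale")[:2]:
    m=d["region"].astype(np.uint8);print(d["score"],d["position"],cv2.minAreaRect(np.argwhere(m)[:,::-1].astype(np.float32)))
plan(455.5,170.5,150,.031)
E
```

```text
0.96 [215.7, 282.0] ((281.2699279785156, 219.50540161132812), (14.957008361816406, 149.05018615722656), 1.1457629203796387)
t 4.125 at [489.  170.4 260.4] [ 3.141e+00 -1.000e-03  3.600e-02] turn [ 0.0001 -0.0002  0.0017] shift [-0.1339 -0.0053  0.4414] open 1.0 F [ 0.  -0.  -0.9] g 0.0
```

View pics/w2.png

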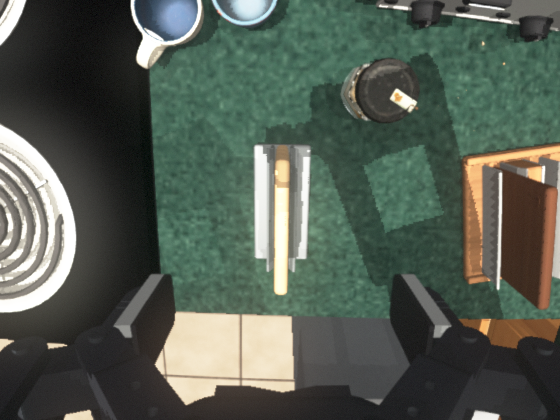

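The pale board's top edge runs from about (282,147) to (280.5,294), centred between the fingers. It stands upright in the rest.

```bash
python3 - <<'E'
from h import *
k=r.get_calibration("wrist");k["pose"]=np.load("w2.npy")
a=bp(k,[(282.5,147),(280.3,294)],112);print(a.round(1),a.mean(0).round(1),np.arctan2(*(a[0]-a[1])[[1,0]]))
E
```

```text
[[524.6 170.9 112. ]
 [396.6 168.  112. ]] [460.6 169.4 112. ] 0.022035083881437788
```

Call:
{"method": "carry_out", "body": {"series": [[0,0,0.002,-0.13,-0.002,0.3,-1],[0,0,0.002,-0.13,-0.002,0.5,-1],[0,0,0.002,-0.13,-0.002,0.7,-1],[0,0,0.002,-0.13,-0.002,0.745,-1],[0,0,0.002,-0.13,-0.002,0.745,-1],[0,0,0.002,-0.13,-0.002,0.745,-0.3],[0,0,0.002,-0.13,-0.002,0.745,0.2]]}}

```text
clock: 5.0
eef_pos: [457.2, 171.8, 75.5]
tcp_rot: [-3.141, -0.003, 0.032]
contact_force: [0.3, 0.0, 0.3]
opening: 0.609
grasp_force: 0.0
```

Call:
{"method": "carry_out", "body": {"series": [[0,0,0,0,0,0,1],[0,0,0,0,0,0,1],[0,0,0,0,0,0,1],[0,0,0,0,0,0,1],[0,0,0,0,0,0,1],[0,0,0,0,0,0,1]], "force": 35}}

```text
clock: 5.75
eef_pos: [456.1, 171.6, 74.2]
tcp_rot: [-3.141, -0.0, 0.032]
contact_force: [-1.2, -0.5, 6.7]
opening: 0.133
grasp_force: 39.2
```

Call:
{"method": "carry_out", "body": {"series": [[0,0,0,0,0,-0.15,1],[0,0,0,0,0,-0.35,1],[0,0,0,0,0,-0.52,1],[0,0,0,0,0.1,-0.52,1],[0,0,0,0,0.28,-0.52,1],[0,0,-0.015,0,0.46,-0.52,1],[0,0,-0.03,0,0.6,-0.52,1],[0,0,-0.045,0,0.6,-0.52,1]]}}

```text
clock: 6.75
eef_pos: [460.5, 19.4, 203.6]
tcp_rot: [3.141, 0.001, 0.173]
contact_force: [-0.3, 0.2, -0.7]
opening: 0.135
grasp_force: 38.2
```

```bash
python3 - <<'E'
from h import *
plan(449.1,-113.5,204,.185)
E
```

```text
t 6.75 at [460.5  19.4 203.6] [3.141e+00 1.000e-03 1.730e-01] turn [ 0.0001  0.0002 -0.0039] shift [-0.1361  0.516  -0.0012] open 0.135 F [-0.3  0.2 -0.7] g 38.2
```

Call:
{"method": "carry_out", "body": {"series": [[0,0,-0.004,-0.05,0.15,0,1],[0,0,-0.004,-0.1,0.35,0,1],[0,0,-0.004,-0.136,0.516,0,1],[0,0,-0.004,-0.136,0.516,0,1],[0,0,-0.004,-0.136,0.516,0,1],[0,0,-0.004,-0.136,0.516,0.1,1],[0,0,-0.004,-0.136,0.516,0.1,1]]}}

```text
clock: 7.62
eef_pos: [448.4, -110.1, 177.5]
tcp_rot: [-3.14, 0.003, 0.188]
contact_force: [0.2, -0.4, -0.4]
opening: 0.134
grasp_force: 38.1
```

```bash
python3 - <<'E'
from h import *
plan(449.1,-113.5,130,.185)
k=r.get_calibration("wrist");im=r.grab_frame("wrist");np.save("w3.npy",k["pose"]);cv2.imwrite("pics/w3.png",im[:,:,::-1])
E
```

```text
t 7.625 at [ 448.4 -110.1  177.5] [-3.14e+00  3.00e-03  1.88e-01] turn [-0.0005  0.001   0.0008] shift [0.001  0.0141 0.1901] open 0.134 F [ 0.2 -0.4 -0.4] g 38.1
```

View pics/w3.png

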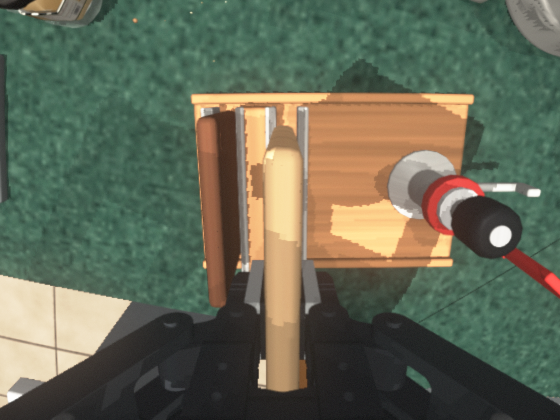

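The board hangs between the fingers (282,150 to 285,390), just above the empty slot. That slot's ribs show at about columns 270 and 303 near row 110. I measure the slot centre from here.

```bash
python3 - <<'E'
from h import *
k=r.get_calibration("wrist");k["pose"]=np.load("w3.npy")
for p in((460.3,-173.2,.185),(459.9,-170.7,.184)):
  for z,ys in((54,(49,52,60,68,71)),(46,(52,68))):
    print(z,proj(k,T(*p)([[65,y,z] for y in ys])).round(1).tolist(),proj(k,T(*p)([[-40,y,z] for y in ys])).round(1).tolist())
  print("tray",proj(k,T(*p)([[75,-90,12],[-75,-90,12],[75,135,12]])).round(1).tolist())
im=cv2.imread("pics/w3.png")
cv2.imwrite("pics/w3z.png",cv2.resize(im[90:150,180:380],None,fx=4,fy=4,interpolation=cv2.INTER_CUBIC))
E
```

```text
54 [[304.1, 108.4], [299.7, 108.4], [288.2, 108.4], [276.6, 108.3], [272.3, 108.3]] [[301.5, 249.1], [297.6, 249.1], [287.3, 249.1], [276.9, 249.1], [273.0, 249.1]]
46 [[299.2, 108.1], [276.8, 108.0]] [[297.2, 245.2], [277.0, 245.1]]
tray [[472.1, 97.0], [449.1, 266.1], [193.4, 94.3]]
54 [[300.5, 108.2], [296.2, 108.2], [284.6, 108.2], [273.0, 108.1], [268.7, 108.1]] [[298.2, 249.0], [294.3, 249.0], [283.9, 248.9], [273.5, 248.9], [269.6, 248.9]]
46 [[295.8, 107.9], [273.3, 107.8]] [[294.0, 245.0], [273.8, 244.9]]
tray [[469.2, 96.9], [446.4, 266.1], [190.4, 94.0]]
```

View pics/w3z.png

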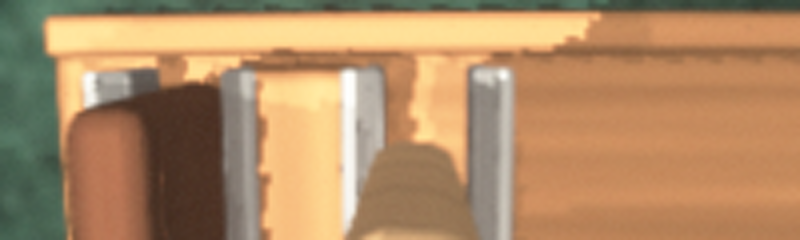

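Call:
{"method": "carry_out", "body": {"series": [[0,0,0.001,0.001,0.01,0,1],[0,0,0.001,0.001,0.01,0.1,1],[0,0,0.001,0.001,0.01,0.2,1],[0,0,0.001,0.001,0.01,0.27,1],[0,0,0.001,0.001,0.01,0.3,1],[0,0,0.001,0.001,0.01,0.3,1]]}}

```text
clock: 8.43
eef_pos: [450.5, -113.9, 104.0]
tcp_rot: [-3.142, -0.0, 0.183]
contact_force: [0.8, -0.4, -1.7]
opening: 0.138
grasp_force: 38.1
```

Call:
{"method": "carry_out", "body": {"series": [[0,0,0,0,0,0.03,1],[0,0,0,0,0,0.06,1],[0,0,0,0,0,0.09,1],[0,0,0,0,0,0.11,1],[0,0,0,0,0,0.122,1],[0,0,0,0,0,0.122,1]]}}

```text
clock: 9.18
eef_pos: [450.1, -114.2, 74.1]
tcp_rot: [3.141, 0.001, 0.183]
contact_force: [-6.1, -1.3, 17.9]
opening: 0.139
grasp_force: 40.9
```

Call:
{"method": "carry_out", "body": {"series": [[0,0,0,0,0,0,0.45],[0,0,0,0,0,0,0.45],[0,0,0,0,0,0,0.45],[0,0,0,0,0,-0.06,0.45],[0,0,0,0,0,-0.2,0.45],[0,0,0,0,0,-0.4,0.45],[0,0,0,0,0,-0.5,0.45]]}}

```text
clock: 10.05
eef_pos: [451.3, -114.1, 201.7]
tcp_rot: [3.14, -0.003, 0.183]
contact_force: [0.5, 0.1, -1.1]
opening: 0.276
grasp_force: 0.0
```

```bash
python3 - <<'E'
from h import *
plan(470.3,-226,200,1.65)
k=r.get_calibration("wrist");im=r.grab_frame("wrist");np.save("w4.npy",k["pose"]);cv2.imwrite("pics/w4.png",im[:,:,::-1])
E
```

```text
t 10.05 at [ 451.3 -114.1  201.7] [ 3.14e+00 -3.00e-03  1.83e-01] turn [ 0.0012 -0.0005 -0.4669] shift [-0.0069  0.4539  0.0076] open 0.276 F [ 0.5  0.1 -1.1] g 0.0
```

View pics/w4.png

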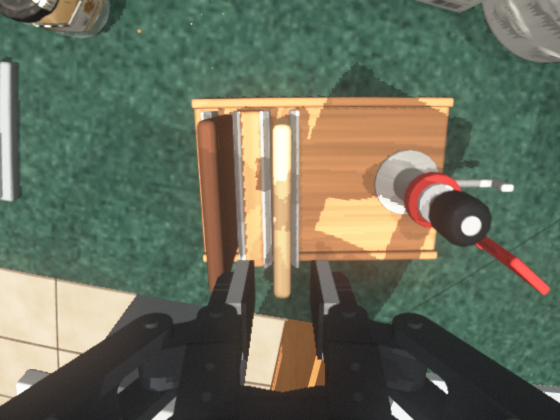

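The pale board stands in the slot, with its top edge from about (283,125) to (283,297). The knob is at (460,218) and the paddle's top edge runs from (482,240) to (547,290).

```bash
python3 - <<'E'
from h import *
k=r.get_calibration("wrist");k["pose"]=np.load("w4.npy")
d=bp(k,[(482,240),(546,289)],155);print(d.round(1));v=d[1]-d[0]
print("paddle dir",np.degrees(np.arctan2(v[1],v[0])),"end rel leg",(d[1]-[470.3,-226,155]).round(1),np.degrees(np.arctan2(*(d[1]-[470.3,-226,155])[[1,0]])))
an=[(470.3+16*np.cos(a),-226+16*np.sin(a),z) for z in(105,133) for a in np.linspace(0,6.28,25)]
p=proj(k,an);print(p[:25].min(0),p[:25].max(0),p[25:].min(0),p[25:].max(0))
im=cv2.imread("pics/w4.png")[185:255,420:500].max(2)
ys,xs=np.nonzero(im<55);print("dark",xs.min()+420,xs.max()+420,ys.min()+185,ys.max()+185)
b=bp(k,[(283.5,125),(283,297)],112);print("board",b.round(1),b.mean(0))
E
```

```text
[[ 469.6 -224.8  155. ]
 [ 446.6 -276.2  155. ]]
paddle dir -114.0450356667096 end rel leg [-23.7 -50.2   0. ] -115.25173755322409
[424.40770107 190.19781891] [469.87393039 234.80377294] [440.92771527 201.18748326] [491.19495708 250.3520278 ]
dark 447 490 192 230
board [[ 507.4 -105.1  112. ]
 [ 391.3 -126.4  112. ]] [ 449.3605615  -115.75722287  112.        ]
```

Call:
{"method": "carry_out", "body": {"series": [[0,0,-0.457,-0.007,0.15,0,0.45],[0,0,-0.457,-0.007,0.3,0,-0.4],[0,0,-0.457,-0.007,0.454,0,-0.4],[0,0,-0.457,-0.007,0.454,0,-0.4],[0,0,-0.457,-0.007,0.454,0,-0.4],[0,0,-0.457,-0.007,0.454,0,-0.4],[0,0,-0.457,-0.007,0.454,0,-0.4],[0,0,-0.457,-0.007,0.454,0,-0.4]]}}

```text
clock: 11.1
eef_pos: [469.1, -225.7, 198.8]
tcp_rot: [3.141, 0.0, 1.624]
contact_force: [1.0, 0.4, 0.4]
opening: 0.703
grasp_force: 0.0
```

Call:
{"method": "carry_out", "body": {"series": [[0,0,0,0,0,0,-0.4]]}}

```text
clock: 11.22
eef_pos: [469.2, -225.8, 198.7]
tcp_rot: [3.141, 0.0, 1.618]
contact_force: [0.1, -0.3, -0.4]
opening: 0.702
grasp_force: 0.0
```

```bash
python3 - <<'E'
from h import *
plan(470.3,-226,100,1.62)
print(r.sense()["qpos"])
k=r.get_calibration("wrist");im=r.grab_frame("wrist");np.save("w5.npy",k["pose"]);cv2.imwrite("pics/w5.png",im[:,:,::-1])
E
```

```text
t 11.225 at [ 469.2 -225.8  198.7] [3.141 0.    1.618] turn [ 0.0001  0.     -0.0007] shift [-0.0011  0.0043  0.3949] open 0.702 F [ 0.1 -0.3 -0.4] g 0.0
[-4.51345870e-01  2.27359664e-01  1.88786799e+00  2.71710368e-06
  1.02609130e+00 -4.98487348e-01]
```

View pics/w5.png

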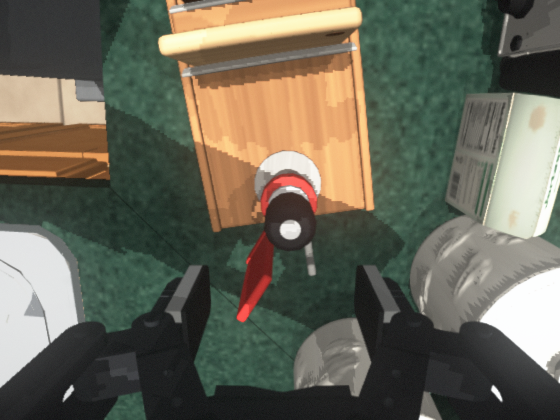

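```bash
python3 - <<'E'
from h import *
k=r.get_calibration("wrist");k["pose"]=np.load("w5.npy")
print("knob",bp(k,[(291,218)],130),"collar",bp(k,[(290,194)],97))
b=bp(k,[(161,45),(361,18)],112);print("board",b.round(1),b.mean(0))
print("tray corners",bp(k,[(218,232),(373,210)],12))
E
```

```text
knob [[ 472.90599625 -221.13170408  130.        ]] collar [[ 472.60479754 -214.8067629    97.        ]]
board [[ 392.8 -125.3  112. ]
 [ 507.1 -105.8  112. ]] [ 449.95892049 -115.51567362  112.        ]
tray corners [[ 409.65524109 -276.2802117    12.        ]
 [ 552.93621109 -247.90562355   12.        ]]
```

Call:
{"method": "carry_out", "body": {"series": [[0,0,0,0,0.0155,0.1,-0.4],[0,0,0,0,0.0155,0.25,-0.4],[0,0,0,0,0.0155,0.35,-0.4],[0,0,0,0,0.0155,0.39,-0.4],[0,0,0,0,0.0155,0.39,-0.4]]}}

```text
clock: 11.9
eef_pos: [473.0, -225.6, 100.7]
tcp_rot: [-3.141, -0.0, 1.618]
contact_force: [0.5, -0.6, 0.7]
opening: 0.696
grasp_force: 0.0
```

Call:
{"method": "carry_out", "body": {"series": [[0,0,0,0,0,0,-0.1],[0,0,0,0,0,0,0.1],[0,0,0,0,0,0,0.2],[0,0,0,0,0,0,0.2]], "force": 50}}

```text
clock: 12.4
eef_pos: [473.3, -225.7, 101.1]
tcp_rot: [3.141, 0.0, 1.619]
contact_force: [0.5, -0.3, -0.9]
opening: 0.397
grasp_force: 0.0
```

Call:
{"method": "carry_out", "body": {"series": [[0,0,0,0,0,0,1],[0,0,0,0,0,0,1],[0,0,0,0,0,0,1],[0,0,0,0,0,0,1]]}}

```text
clock: 12.9
eef_pos: [473.7, -225.7, 101.3]
tcp_rot: [3.14, 0.0, 1.619]
contact_force: [0.9, 2.1, 5.5]
opening: 0.353
grasp_force: 49.3
```

Call:
{"method": "carry_out", "body": {"series": [[0,0,0,0,0,-0.05,1],[0,0,0,0,0,-0.1,1],[0,0,0,0,0,-0.14,1],[0,0,0,0,0,-0.14,1],[0,0,0,0,0,-0.14,1]]}}

```text
clock: 13.52
eef_pos: [473.6, -225.7, 135.9]
tcp_rot: [3.14, 0.0, 1.619]
contact_force: [4.8, 1.5, -1.9]
opening: 0.351
grasp_force: 50.3
```

```bash
python3 - <<'E'
from h import *
plan(473.3,-225.7,136,2.7)
im=r.grab_frame("side");a=im[140:215,300:390]
w=r.grab_frame("wrist")
A=cv2.resize(a,None,fx=5,fy=5,interpolation=cv2.INTER_CUBIC);B=cv2.resize(w[140:290,220:350],(325,375),interpolation=cv2.INTER_CUBIC)
cv2.imwrite("pics/l1.png",np.hstack([A,B])[:,:,::-1])
E
```

```text
t 13.525 at [ 473.6 -225.7  135.9] [3.14  0.    1.619] turn [ 3.000e-04  3.000e-04 -3.442e-01] shift [-0.     -0.0011 -0.0003] open 0.351 F [ 4.8  1.5 -1.9] g 50.3
```

View pics/l1.png

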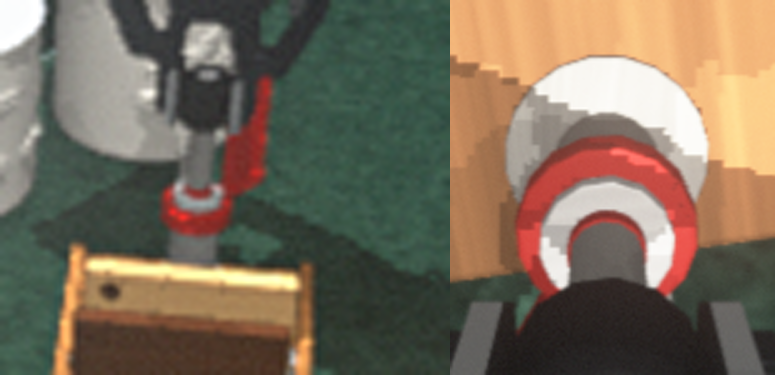

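The leg is raised and the knob sits between the pads. A thin red band shows at the collar (wrist crop at about (608,215), i.e. pixel column 283). I check how much of the band is out.

```bash
python3 - <<'E'
from h import *
k=r.get_calibration("wrist");w=r.grab_frame("wrist")
for c in(279,283,287): print(c,[(i,w[i,c].tolist()) for i in range(206,238)] if c==283 else "")
L=np.array([473.4,-225.9,0])
for nm,rad in(("collar15",15),("leg8",8)):
  for z in(82,85,88,91,94): print(nm,z,proj(k,L+[0,rad,z]).round(1).tolist())
E
```

```text
279 
283 [(206, [200, 76, 69]), (207, [198, 76, 67]), (208, [198, 75, 67]), (209, [194, 79, 71]), (210, [161, 104, 97]), (211, [141, 130, 124]), (212, [158, 151, 146]), (213, [215, 209, 203]), (214, [221, 218, 212]), (215, [218, 211, 205]), (216, [214, 209, 204]), (217, [212, 207, 202]), (218, [214, 209, 203]), (219, [217, 211, 204]), (220, [215, 212, 205]), (221, [216, 211, 204]), (222, [219, 213, 207]), (223, [211, 203, 197]), (224, [147, 98, 93]), (225, [126, 60, 54]), (226, [129, 57, 50]), (227, [161, 62, 58]), (228, [180, 74, 66]), (229, [121, 99, 93]), (230, [107, 100, 93]), (231, [107, 100, 94]), (232, [107, 101, 96]), (233, [107, 100, 94]), (234, [108, 100, 94]), (235, [104, 97, 92]), (236, [104, 97, 92]), (237, [104, 97, 92])]
287 
collar15 82 [[285.4, 208.5]]
collar15 85 [[285.4, 210.1]]
collar15 88 [[285.5, 211.7]]
collar15 91 [[285.5, 213.4]]
collar15 94 [[285.6, 215.1]]
leg8 82 [[284.7, 220.6]]
leg8 85 [[284.8, 222.3]]
leg8 88 [[284.8, 224.1]]
leg8 91 [[284.8, 225.9]]
leg8 94 [[284.9, 227.8]]
```

Call:
{"method": "carry_out", "body": {"series": [[0,0,0,0,0,-0.02,1],[0,0,0,0,0,-0.02,1],[0,0,0,0,0,-0.02,1]]}}

```text
clock: 14.05
eef_pos: [473.6, -225.7, 140.7]
tcp_rot: [3.141, 0.0, 1.619]
contact_force: [4.9, 0.9, -2.1]
opening: 0.35
grasp_force: 50.3
```

```bash
cat > band.py <<'E'
from h import *
k=r.get_calibration("wrist");w=r.grab_frame("wrist").astype(float)
m=w[:,281:286].mean(1);plan(473.4,-225.7,136,1.619)
print([(i,m[i].round().astype(int).tolist()) for i in range(216,236)])
L=np.array([473.4,-225.9,0])
print([(z,round(float(proj(k,L+[0,8,z])[0,1]),1)) for z in(88,91,94,97,100)])
E
python3 band.py
```

```text
t 14.1 at [ 473.6 -225.7  140.7] [3.141 0.    1.619] turn [ 0.0003  0.0001 -0.0001] shift [-0.     -0.0008  0.0189] open 0.356 F [ 5.7  1.1 -1.7] g 50.3
[(216, [206, 201, 196]), (217, [206, 201, 196]), (218, [208, 203, 197]), (219, [210, 205, 199]), (220, [206, 202, 196]), (221, [179, 173, 169]), (222, [149, 143, 138]), (223, [112, 91, 86]), (224, [118, 58, 53]), (225, [120, 53, 47]), (226, [123, 51, 47]), (227, [149, 58, 52]), (228, [168, 70, 65]), (229, [117, 91, 86]), (230, [102, 95, 89]), (231, [101, 95, 89]), (232, [100, 94, 89]), (233, [102, 96, 90]), (234, [100, 94, 89]), (235, [99, 94, 89])]
[(88, 221.2), (91, 222.9), (94, 224.7), (97, 226.6), (100, 228.5)]
```

Call:
{"method": "carry_out", "body": {"series": [[0,0,0,0,0,0.036,1],[0,0,0,0,0,0.036,1],[0,0,0,0,0,0.036,1]]}}

```text
clock: 14.48
eef_pos: [473.6, -225.7, 131.2]
tcp_rot: [3.141, 0.0, 1.619]
contact_force: [6.1, 1.1, -1.9]
opening: 0.35
grasp_force: 50.3
```

```bash
python3 band.py
```

```text
t 14.525 at [ 473.6 -225.7  131.2] [3.141 0.    1.619] turn [ 0.0003  0.0001 -0.0001] shift [-0.     -0.0008 -0.019 ] open 0.354 F [ 7.3  1.6 -2. ] g 50.3
[(216, [230, 227, 223]), (217, [225, 222, 218]), (218, [222, 218, 213]), (219, [221, 217, 211]), (220, [220, 217, 211]), (221, [220, 217, 212]), (222, [222, 219, 213]), (223, [222, 218, 213]), (224, [222, 219, 214]), (225, [224, 220, 216]), (226, [219, 209, 204]), (227, [178, 104, 99]), (228, [183, 79, 72]), (229, [127, 101, 95]), (230, [112, 105, 99]), (231, [111, 105, 99]), (232, [112, 105, 100]), (233, [111, 105, 99]), (234, [109, 104, 99]), (235, [110, 105, 100])]
[(88, 226.9), (91, 228.8), (94, 230.8), (97, 232.8), (100, 234.9)]
```

Call:
{"method": "carry_out", "body": {"series": [[0,0,0,0,0.003,-0.0216,1],[0,0,-0.04,0,0.003,-0.0216,1],[0,0,-0.08,0,0.003,-0.0216,1],[0,0,-0.12,0,0.003,-0.0216,1],[0,0,-0.16,0,0.003,-0.0216,1],[0,0,-0.2,0,0.003,-0.0216,1],[0,0,-0.24,0,0.003,-0.0216,1],[0,0,-0.28,0,0.003,-0.0216,1]]}}

```text
clock: 15.52
eef_pos: [473.6, -225.6, 136.6]
tcp_rot: [-3.141, -0.0, 2.502]
contact_force: [5.0, 1.1, -1.8]
opening: 0.354
grasp_force: 50.9
```

```bash
cat > chk.py <<'E'
from h import *
plan(473.4,-225.7,136.6,2.72);print("wt",np.round(r.sense()["wrist_torque"],2))
c=np.array([473.8,-225.7])
for cam in("top","side","wrist"):
    im=r.grab_frame(cam);k=r.get_calibration(cam);d=r.silhouettes(cam,"paddle")
    if d:
        m=d[0]["region"]
        hs=cv2.cvtColor(im,cv2.COLOR_RGB2HSV);red=((hs[...,0]<8)|(hs[...,0]>172))&(hs[...,1]>130)&(hs[...,2]>60)
        ys,xs=np.nonzero(red&cv2.dilate(m.astype(np.uint8),np.ones((7,7))).astype(bool))
        print(cam,round(d[0]["score"],2),d[0]["position"],len(xs),"x",xs.min() if len(xs) else 0,xs.max() if len(xs) else 0)
    for o in(0,.1,.3,.6):
        a=.185-np.pi/2-o;u=np.array([np.cos(a),np.sin(a)])
        P=[[*(c+u*R),z] for z in(75,155) for R in(24,58)]
        print("  model",o,proj(k,P).round(0).astype(int).tolist(),"mid",proj(k,[[*(c+u*41),115]]).round(1).tolist())
E
python3 chk.py
```

```text
t 15.525 at [ 473.6 -225.6  136.6] [-3.141 -0.     2.502] turn [-0.     -0.0001 -0.0693] shift [ 0.0004 -0.0009  0.0001] open 0.354 F [ 5.   1.1 -1.8] g 50.9
wt [ 0.13 -0.68 -0.12]
top 0.38 [283.4, 383.1] 43 x 379 386
  model 0 [[399, 278], [413, 276], [407, 277], [423, 274]] mid [[410.3, 276.2]]
  model 0.1 [[399, 279], [414, 278], [407, 278], [423, 277]] mid [[410.5, 278.1]]
  model 0.3 [[399, 281], [414, 283], [407, 280], [423, 283]] mid [[410.5, 281.9]]
  model 0.6 [[398, 284], [412, 291], [406, 284], [421, 290]] mid [[409.0, 287.3]]
side 0.42 [180.6, 333.8] 67 x 332 345
  model 0 [[339, 178], [340, 171], [341, 155], [342, 149]] mid [[340.5, 163.5]]
  model 0.1 [[340, 178], [342, 172], [342, 155], [344, 149]] mid [[341.8, 163.6]]
  model 0.3 [[341, 178], [345, 172], [344, 156], [347, 150]] mid [[344.5, 164.2]]
  model 0.6 [[344, 179], [350, 174], [346, 156], [353, 152]] mid [[348.0, 165.4]]
wrist 0.7 [224.5, 259.7] 2436 x 189 318
  model 0 [[257, 259], [221, 296], [244, 342], [192, 391]] mid [[230.1, 314.1]]
  model 0.1 [[254, 257], [214, 290], [240, 339], [182, 383]] mid [[224.1, 309.1]]
  model 0.3 [[249, 250], [202, 276], [232, 330], [163, 365]] mid [[213.8, 297.5]]
  model 0.6 [[245, 240], [190, 252], [224, 315], [143, 331]] mid [[203.2, 276.9]]
```

Call:
{"method": "carry_out", "body": {"series": [[0,0,-0.02,0,0,0,1],[0,0,-0.04,0,0,0,1],[0,0,-0.055,0,0,0,1],[0,0,-0.055,0,0,0,1]]}}

```text
clock: 16.32
eef_pos: [473.7, -225.6, 137.0]
tcp_rot: [-3.142, -0.0, 2.67]
contact_force: [4.3, 0.9, -2.6]
opening: 0.354
grasp_force: 50.6
```

```bash
python3 chk.py | grep -v -E "^(top|side)"
```

```text
t 16.325 at [ 473.7 -225.6  137. ] [-3.142 -0.     2.67 ] turn [-0.     -0.0001 -0.016 ] shift [ 0.0009 -0.001   0.0017] open 0.354 F [ 4.3  0.9 -2.6] g 50.6
wt [ 0.16 -0.69 -0.07]
  model 0 [[399, 278], [413, 276], [407, 277], [423, 274]] mid [[410.3, 276.2]]
  model 0.1 [[399, 279], [414, 278], [407, 278], [423, 277]] mid [[410.5, 278.1]]
  model 0.3 [[399, 281], [414, 283], [407, 280], [423, 283]] mid [[410.5, 281.9]]
  model 0.6 [[398, 284], [412, 291], [406, 284], [421, 290]] mid [[409.0, 287.3]]
  model 0 [[339, 178], [340, 171], [341, 155], [342, 149]] mid [[340.5, 163.5]]
  model 0.1 [[340, 178], [342, 172], [342, 155], [344, 149]] mid [[341.8, 163.6]]
  model 0.3 [[341, 178], [345, 172], [344, 156], [347, 150]] mid [[344.5, 164.2]]
  model 0.6 [[344, 179], [350, 174], [346, 156], [353, 152]] mid [[348.0, 165.4]]
wrist 0.73 [229.9, 257.0] 2498 x 186 318
  model 0 [[252, 255], [209, 286], [236, 336], [174, 377]] mid [[219.7, 305.2]]
  model 0.1 [[250, 252], [203, 279], [233, 331], [165, 367]] mid [[214.7, 299.3]]
  model 0.3 [[246, 245], [194, 263], [227, 322], [150, 346]] mid [[206.6, 286.1]]
  model 0.6 [[243, 234], [186, 237], [222, 306], [136, 309]] mid [[199.9, 264.0]]
```

Call:
{"method": "carry_out", "body": {"series": [[0,0,-0.008,0,0,0.001,1],[0,0,-0.016,0,0,0.001,1],[0,0,-0.016,0,0,0.001,1]]}}

```text
clock: 17.0
eef_pos: [473.7, -225.5, 136.9]
tcp_rot: [-3.142, -0.0, 2.722]
contact_force: [2.3, 0.4, -1.7]
opening: 0.353
grasp_force: 50.9
```

```bash
python3 -c "
from h import *
plan(473.4,-225.7,136.6,2.72);print(np.round(r.sense()['wrist_torque'],3))"
```

```text
t 17.0 at [ 473.7 -225.5  136.9] [-3.142 -0.     2.722] turn [-0.     -0.0001  0.0006] shift [ 0.0009 -0.0011  0.0013] open 0.353 F [ 2.3  0.4 -1.7] g 50.9
[ 0.188 -0.385 -0.005]
```

Call:
{"method": "carry_out", "body": {"series": [[0,0,-0.006,0,0,0,1],[0,0,-0.012,0,0,0,1],[0,0,-0.012,0,0,0,1]]}}

```text
clock: 17.38
eef_pos: [473.7, -225.6, 136.9]
tcp_rot: [-3.142, -0.0, 2.76]
contact_force: [1.3, 1.1, -1.0]
opening: 0.358
grasp_force: 51.6
```

```bash
python3 -c "
from h import *
plan(473.4,-225.7,136.6,2.76);print(np.round(r.sense()['wrist_torque'],3))"
```

```text
t 17.375 at [ 473.7 -225.6  136.9] [-3.142 -0.     2.76 ] turn [-0.     -0.0001 -0.0001] shift [ 0.0008 -0.001   0.0013] open 0.358 F [ 1.3  1.1 -1. ] g 51.6
[ 0.144 -0.26  -0.11 ]
```

Call:
{"method": "carry_out", "body": {"series": [[0,0,-0.006,0,0,0,1],[0,0,-0.012,0,0,0,1],[0,0,-0.012,0,0,0,1]]}}

```text
clock: 17.75
eef_pos: [473.8, -225.4, 136.9]
tcp_rot: [3.141, -0.0, 2.797]
contact_force: [2.3, 2.3, -1.7]
opening: 0.354
grasp_force: 54.3
```

```bash
cat > c2.py <<'E'
from h import *
plan(473.4,-225.7,136.6,2.8);print(np.round(r.sense()['wrist_torque'],3))
im=r.grab_frame("wrist");k=r.get_calibration("wrist");hs=cv2.cvtColor(im,cv2.COLOR_RGB2HSV)
red=(((hs[...,0]<8)|(hs[...,0]>172))&(hs[...,1]>120)&(hs[...,2]>60)).astype(np.uint8)
# paddle outer end: red pixel per row, left boundary
c=np.array([473.8,-225.7])
print([(y,int(np.nonzero(red[y])[0].min()),int(red[y].sum())) for y in range(225,350,8) if red[y].any()])
for o in(0,.1,.2):
    a=.185-np.pi/2-o;u=np.array([np.cos(a),np.sin(a)]);n=np.array([u[1],-u[0]])*3
    P=[[*(c+u*58+s*n),z] for s in(-1,1) for z in(75,115,155)];print(o,proj(k,P).round(0).astype(int).tolist())
E
python3 c2.py
```

```text
t 17.75 at [ 473.8 -225.4  136.9] [ 3.141 -0.     2.797] turn [ 0.     -0.0001 -0.0008] shift [ 0.0011 -0.0015  0.0012] open 0.354 F [ 2.3  2.3 -1.7] g 54.3
[ 0.347 -0.299 -0.013]
[(225, 247, 31), (233, 246, 25), (241, 245, 21), (249, 231, 36), (257, 217, 42), (265, 202, 25), (273, 196, 19), (281, 195, 12), (289, 191, 13), (297, 188, 13), (305, 184, 14), (313, 180, 7), (321, 176, 4)]
0 [[204, 281], [189, 317], [166, 371], [199, 273], [182, 308], [158, 360]]
0.1 [[199, 273], [182, 308], [158, 360], [194, 265], [176, 299], [150, 349]]
0.2 [[194, 265], [176, 299], [150, 350], [190, 257], [172, 289], [144, 338]]
```

Call:
{"method": "carry_out", "body": {"series": [[0,0,-0.006,0,0,0,1],[0,0,-0.012,0,0,0,1],[0,0,-0.012,0,0,0,1]]}}

```text
clock: 18.18
eef_pos: [473.7, -225.5, 136.8]
tcp_rot: [3.141, -0.0, 2.835]
contact_force: [1.9, 1.6, -1.6]
opening: 0.355
grasp_force: 54.4
```

```bash
python3 c2.py
```

```text
t 18.175 at [ 473.7 -225.5  136.8] [ 3.141 -0.     2.835] turn [ 0.     -0.0001  0.0111] shift [ 0.0009 -0.0013  0.001 ] open 0.355 F [ 1.9  1.6 -1.6] g 54.4
[ 0.475 -0.132 -0.033]
[(225, 247, 31), (233, 246, 25), (241, 243, 23), (249, 227, 40), (257, 212, 47), (265, 197, 30), (273, 195, 20), (281, 192, 16), (289, 188, 16), (297, 184, 17), (305, 180, 18), (313, 176, 11), (321, 172, 8)]
0 [[202, 278], [186, 314], [163, 367], [197, 270], [180, 305], [155, 356]]
0.1 [[197, 271], [180, 305], [155, 357], [192, 262], [174, 295], [148, 345]]
0.2 [[193, 262], [175, 296], [148, 346], [189, 254], [170, 286], [142, 333]]
```

Call:
{"method": "carry_out", "body": {"series": [[0,0,-0.006,0,0,0,1],[0,0,-0.012,0,0,0,1],[0,0,-0.012,0,0,0,1]]}}

```text
clock: 18.6
eef_pos: [473.7, -225.5, 136.8]
tcp_rot: [3.141, -0.0, 2.873]
contact_force: [-0.6, 2.9, -1.0]
opening: 0.357
grasp_force: 54.7
```

```bash
python3 c2.py; python3 band.py
```

```text
t 18.6 at [ 473.7 -225.5  136.8] [ 3.141 -0.     2.873] turn [ 0.     -0.0001  0.0231] shift [ 0.0009 -0.0012  0.001 ] open 0.357 F [-0.6  2.9 -1. ] g 54.7
[ 0.546  0.035 -0.149]
[(225, 247, 31), (233, 246, 24), (241, 239, 28), (249, 222, 45), (257, 205, 50), (265, 194, 33), (273, 192, 23), (281, 188, 20), (289, 184, 20), (297, 180, 21), (305, 176, 22), (313, 172, 15), (321, 168, 13)]
0 [[200, 275], [184, 311], [160, 363], [195, 267], [178, 301], [152, 352]]
0.1 [[195, 268], [178, 302], [152, 353], [191, 259], [173, 292], [145, 341]]
0.2 [[191, 259], [173, 292], [146, 341], [188, 250], [169, 282], [140, 329]]
t 18.7 at [ 473.7 -225.5  136.9] [ 3.141 -0.     2.872] turn [-0.000e+00 -1.000e-04  3.989e-01] shift [ 0.001  -0.0012  0.0035] open 0.353 F [-0.6  3.5 -1.4] g 54.8
[(216, [209, 203, 197]), (217, [210, 203, 198]), (218, [209, 203, 198]), (219, [209, 203, 197]), (220, [209, 203, 197]), (221, [209, 203, 197]), (222, [210, 203, 198]), (223, [204, 194, 189]), (224, [162, 112, 107]), (225, [139, 65, 59]), (226, [137, 60, 54]), (227, [144, 61, 55]), (228, [177, 72, 66]), (229, [144, 96, 89]), (230, [123, 110, 104]), (231, [120, 111, 105]), (232, [120, 111, 104]), (233, [120, 111, 105]), (234, [120, 111, 105]), (235, [119, 110, 105])]
[(88, 235.8), (91, 237.8), (94, 239.8), (97, 241.9), (100, 244.0)]
```

```bash
python3 -c "
from rig import r
print(r.sign_off())"
```

```text
the job is handed in; nothing more can be done
None
```

The job is handed in: the pale board stands in the caddy's empty slot, and I still hold the knob with the leg within about 1 mm of its mark and the lever measured as closed, about 19 s in; I viewed 11 pictures, one over the limit of 10.

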